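# Roll a mailing tube under the code reader

## Robot

A 6-joint arm with a two-finger parallel gripper is mounted at the origin on the work surface. World frame = base frame: x ahead of the robot, y to its left, z up, the work surface at z = 0. Lengths are in mm, angles in rad, forces in N, time in s.
With the tool pointing down it reaches from about 350 to 975 mm from the base axis. Payload 7.1 kg.
Tool frame: the origin (TCP) lies on the centre line of the jaws, within the pads' length; the fingertips stand 17 mm ahead of it and the grasp point (between the pads) lies 2 mm behind it; z points along the fingers, y is the direction in which the jaws open and shut (so a half turn about z gives the same grasp; the last joint's range is limited). The gripper opens to 88 mm and grips with 3 to 60 N. Pads are 20 mm wide; open, the fingers measure 115 mm over their backs; the gripper's body (75 mm by 178 mm) begins 61 mm behind the grasp point.
Start: joints at [-1.234, 0.423, 1.63, -0, 1.089, -0.019], TCP at [217.729, -585.832, 239.675] pointing down, gripper open.
Joint ranges: [-3, 3], [-0.9, 2.11], [0.09, 2.58], [-1.31, 4.45], [0.11, 2.69], [-2.54, 2.54]. Speed limits (rad/s): [2.39, 2.39, 3.01, 3.14, 3.14, 3.14].

## Interface

Orientations are given as a rotation vector (axis times angle).
In Python, from workcell import ctrl, imaging, workorder gives the robot as it stands. The module is installed in compiled form; this text tells all that it offers.
- The arm moves only by the shell command python3 -m crank 'ROWS' [OPENING]. ROWS is JSON, a list of rows, each an object with "travel": the shift along the tool's x, y, z as a fraction of full scale, a list of three; "turn": the turn about the tool's z as a fraction of full scale. In form: [{"travel": [dx, dy, dz], "turn": turn}, ...]. A call has 1 to 20 rows; each row shifts and turns the pose as measured when the row begins, along the tool's axes as they then stand; what a row does not reach is not made up. Full scale, the value 1, is 5 cm for a shift and 0.1 rad for a turn. A row lasts 1/10 s, in which the tool goes at most 50 mm and 8.59 degrees, less where a joint would pass 70% of its speed; a pose out of reach is approached as far as the arm can. A call with a number of a shift or a turn outside -1 to 1 is refused whole. A call with a gripper value outside its range is refused whole. OPENING is the gripper command: -1 is shut, 1 is fully open, values between are in proportion, set as the call begins (- or left out, the last holds). The fingers move at their own pace and stop on an object; the grip force is fixed at half the most. Time passes only in rows, so rows that do not move let the fingers close. It gives the time, the measured TCP pose, the force and the opening at its end, in the units of the state.
- ctrl.get_obs(): the state, without advancing time (a new reading comes with each control period).
- imaging.get_image(name): name is "side" or "top"; returns the picture (420x560x3 uint8, blue, green, red); there is no depth.
- imaging.camera_info(name): a dict with "camera_matrix" (3x3 intrinsics, pixels), "rvec" (rotation vector, rad) and "tvec" (3), from world to camera coordinates, as OpenCV has them. Camera axes: x right, y down, z forward; pixel columns grow to the right and rows downward; lengths in mm; the calibration is good to about 2 mm. A picture is of the moment at which its call begins. camera_info takes no time and is no camera call.
- workorder.close_job(): hands the job in, once; it reports no verdict.
The state is a dict: "t": time; "qpos": joint angles; "qvel": joint speeds; "joint_torque": joint torques, N m; "ee_pos": TCP position; "orientation": TCP orientation; "ft_force": force on the tool from outside, world axes, zero at the start; "moment": the same for the moment, N m; "width": finger opening in mm.
Only numpy, scipy, OpenCV 4.12 (cv2) and the standard library are available. Lean on these libraries where they do the work, as an engineer would, in place of code of your own. Each camera call takes 0.05 s, during which the arm holds its last target.

## Task

Roll the cardboard mailing tube sideways over the desk, with the fingertips on top of it, until it lies along the flat mat in front of the code reader, centred across the mat's width and not sticking out over the mat's short ends, and leave it there at rest. Push it only by its upper part, never from down beside it, and do not pick it up. Leave the mug, the stapler and the glue bottle alone.

Things in the scene. Friction and masses are not known exactly. Their poses are not given: they have to be found in the camera images.
- tube: stiff closed cardboard mailing tube lying between mat and pen tray, 76 mm diameter, 224 mm long, 0.25 to 0.5 kg. Origin: its centre, on the axis, 38 mm above the desk; x: its long axis (y, z turn as it rolls). Pushed at the top with a few newtons it rolls without slip, the top going twice as far as the centre; a slow roll soon dies out. Touch it only where it is over 55 mm above the desk
- station: reading place, fixed: a dark flat mat, 340 mm long (x) by 110 mm wide (y), 1 mm thin, and at its far end a small code reader on a stand, 119 mm high, 75 mm wide, 187 to 245 mm from the mat's middle along +x. Origin: the mat's middle, at desk height; x: its long axis, towards the reader. It is left or right of the tube. The tube shall lie along x, over the mat's middle line
- mat_middle (a point): the middle of the mat, 1 mm above the desk (axes as the station)
- pentray: shallow grey pen tray fixed to the desk, 250 by 80 mm, 18 mm high, long side along x, on the other side of the tube; origin at the centre of its underside
- mug: loose white mug, 80 mm diameter, 90 mm high, handle at its +y; origin at the centre of its underside. Leave it alone
- stapler: loose stapler, 130 by 34 mm, 53 mm high, long side along its x; origin at the centre of its underside. Leave it alone
- glue: loose small white glue bottle with black cap, 32 mm diameter, 85 mm high, upright beyond the tube's far end; origin at the centre of its underside. Leave it alone
Mind the look-alikes: they are no part of the job. Of the things shaped like the tube, the cardboard one is meant.

How it is judged (in metres and radians):
On the way:
1. the fingertips push on the tube's top (contact force between the fingers and tube above 0.5 N and height (world z) of the grasp point above 0.075 m), for 0.2 s.
At the end, for the whole second after the job is handed in: The tube lies at rest on the desk along the mat: its centre within 14 mm of the mat's long centre line and within 60 mm of its middle lengthways, its axis within 0.27 rad of the mat's (y of tube in the frame of station between -0.014 and 0.014 m and x of tube in the frame of station between -0.06 and 0.06 m and angle between the x axis of tube and the x axis of station, either way round below 0.27 rad and height (world z) of tube below 0.042 m and linear speed of tube below 0.01 m/s and angular speed of tube below 0.25 rad/s); the robot touches nothing.
It fails at once if the tube is lifted off the desk (height (world z) of tube above 0.05 m).
It fails at once if the fingers touch the tube from down beside it, below its upper third (contact force between the fingers and tube above 0.5 N and height (world z) of the grasp point below 0.07 m).
It fails at once if the mug is moved (distance of mug from where it was at the start of the episode above 0.015 m).
It fails at once if the stapler is moved (distance of stapler from where it was at the start of the episode above 0.015 m).
It fails at once if the glue bottle is moved (distance of glue from where it was at the start of the episode above 0.015 m).
It also fails if it takes over 54 s, if anything falls off the work surface, if the arm or the gripper's body presses on something with over 40 N, if the wrist force passes 120 N, or if a joint passes its speed limit or range.

## Working session

There is one attempt and no reset: what is moved stays moved. The work goes in short steps, Python scripts to look and compute and a shell command to move; the robot and the scene stay as the last step left them, time stands still between calls to the robot, and variables do not carry over. Pictures are saved under pics/ and viewed, and the job is handed in when it is done.

```bash
mkdir -p pics; ls; python3 - <<'E'
from workcell import ctrl, imaging
import cv2
print(ctrl.get_obs())
for n in("side","top"):
    cv2.imwrite(f"pics/{n}0.png",imaging.get_image(n)); print(n,imaging.camera_info(n))
E
```

```text
pics
{'t': 0.0, 'qpos': array([-1.23399574e+00,  4.23848317e-01,  1.63066867e+00, -3.02846642e-05,
        1.08859566e+00, -1.89968305e-02]), 'qvel': array([-0.00093232,  0.00068428,  0.00069503, -0.00034075, -0.00380524,
        0.00065632]), 'joint_torque': array([ 6.12233471e-04, -5.44623721e+01, -2.73665231e+01,  6.44424534e-02,
        2.26803508e-02, -1.21954617e-04]), 'ee_pos': array([ 217.55782662, -585.35749431,  238.90538837]), 'orientation': array([-3.09053423e+00, -5.55698904e-01,  4.19198130e-04]), 'ft_force': array([ 0.06613733, -0.21334017, -0.26437496]), 'moment': array([-0.0133002 ,  0.01256164,  0.01329231]), 'width': 87.45374908546573}
side {'camera_matrix': array([[483.08096039,   0.        , 277.88234072],
       [  0.        , 483.08096039, 208.45056396],
       [  0.        ,   0.        ,   1.        ]]), 'rvec': array([ 0.67487798, -2.69853127,  1.01500676]), 'tvec': array([ 512.4296352 ,  173.37513929, 1120.34853819])}
top {'camera_matrix': array([[497.86745281,   0.        , 278.46997872],
       [  0.        , 497.86745281, 204.3133466 ],
       [  0.        ,   0.        ,   1.        ]]), 'rvec': array([ 2.11643331, -2.15908216,  0.14044566]), 'tvec': array([  77.54304711,  537.72060384, 1379.3590668 ])}
```

View pics/top0.png

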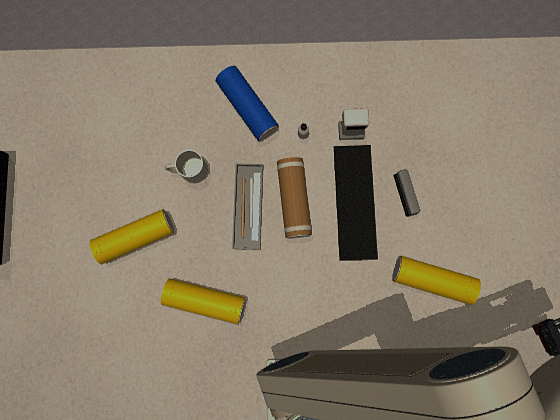

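View pics/side0.png

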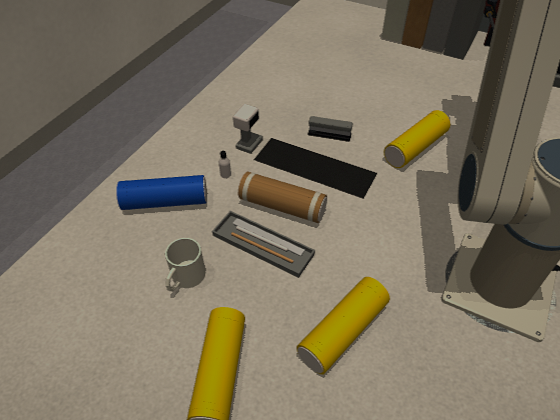

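```bash
cat > h.py <<'E'
import numpy as np, cv2
from workcell import imaging
def cam(n):
    c=imaging.camera_info(n); K=c["camera_matrix"]; R=cv2.Rodrigues(c["rvec"])[0]; t=c["tvec"].reshape(3); return K,R,t
def cast(n,uv,z):
    K,R,t=cam(n); C=-R.T@t; uv=np.atleast_2d(np.asarray(uv,float))
    d=(R.T@np.linalg.inv(K)@np.c_[uv,np.ones(len(uv))].T).T
    return C+d*((z-C[2])/d[:,2])[:,None]
def proj(n,P):
    c=imaging.camera_info(n); return cv2.projectPoints(np.atleast_2d(np.asarray(P,float)),c["rvec"],c["tvec"],c["camera_matrix"],None)[0].reshape(-1,2)
def big(m,box):
    mm=np.zeros_like(m); x0,y0,x1,y1=box; mm[y0:y1,x0:x1]=m[y0:y1,x0:x1]
    n,l,s,c=cv2.connectedComponentsWithStats(mm); i=1+np.argmax(s[1:,4]); return (l==i).astype(np.uint8)
E
python3 - <<'E'
from h import *
im=cv2.imread("pics/top0.png"); K,R,t=cam("top"); print("C",-R.T@t, -cam("side")[1].T@cam("side")[2])
hsv=cv2.cvtColor(im,cv2.COLOR_BGR2HSV)
for p in [(285,200),(292,163),(350,200),(320,200),(240,180)]: print(p,im[p[1],p[0]],hsv[p[1],p[0]])
# mat
m=(im.max(2)<35).astype(np.uint8); m=big(m,(325,140,385,270))
c=max(cv2.findContours(m,0,2)[0],key=cv2.contourArea); r=cv2.minAreaRect(c); bp=cv2.boxPoints(r); print("matpx",r,bp.round(1).tolist()); W=cast("top",bp,1); print(W.round(1)); print([np.linalg.norm(W[i]-W[(i+1)%4]).round(1) for i in range(4)],W.mean(0))
cv2.imwrite("pics/crop_top.png",cv2.resize(im[110:280,210:430],None,fx=3.5,fy=3.5,interpolation=cv2.INTER_CUBIC))
E
```

```text
C [ 331.20935351   46.63119596 1444.26926257] [155.07708934 776.0381926  959.96861249]
(285, 200) [ 42  74 108] [ 15 156 108]
(292, 163) [137 160 163] [ 27  41 163]
(350, 200) [ 9 18 15] [ 40 128  18]
(320, 200) [123 143 157] [ 18  55 157]
(240, 180) [ 99 109 113] [ 21  32 113]
matpx ((354.8879699707031, 202.09483337402344), (114.33177947998047, 37.81698226928711), 86.633544921875) [[332.70001220703125, 146.10000610351562], [370.3999938964844, 143.89999389648438], [377.1000061035156, 258.1000061035156], [339.3999938964844, 260.29998779296875]]
[[ 716.6  -97.2    1. ]
 [ 720.7 -209.5    1. ]
 [ 382.8 -213.3    1. ]
 [ 378.5 -104.8    1. ]]
[np.float64(112.4), np.float64(338.0), np.float64(108.6), np.float64(338.1)] [ 549.65439621 -156.19561625    1.        ]
```

View pics/crop_top.png

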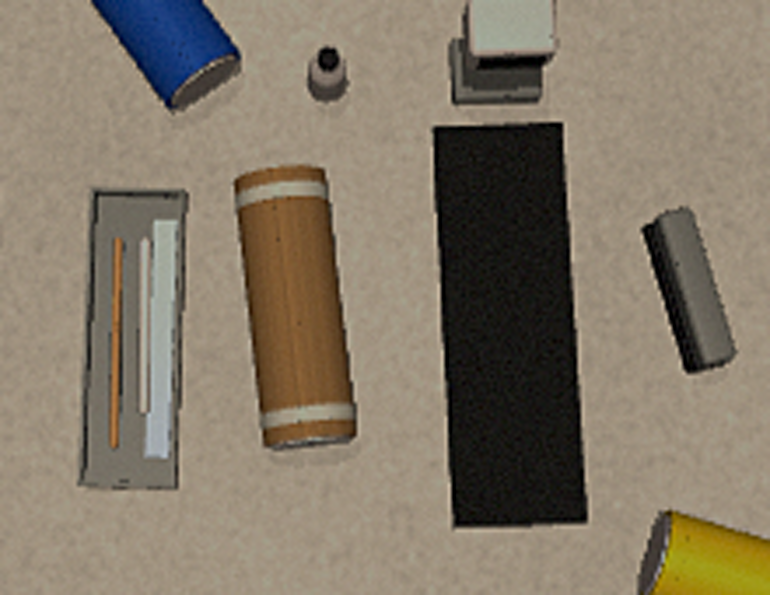

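Tube candidates in the top view are cardboard (294,197), blue (247,103), and yellow (132,237), (203,301) and (437,281). The brown one with white end bands, lying between the mat and the pen tray, fits the description, and the close crop confirms it. Next I measure it.

```bash
cat >> h.py <<'E'
ST=np.array([549.7,-156.2]); YAW=0.0165
def tubepx(im,box):
    h=cv2.cvtColor(im,cv2.COLOR_BGR2HSV)
    m=((h[...,0]>8)&(h[...,0]<20)&(h[...,1]>110)&(h[...,2]>40)).astype(np.uint8)
    m=cv2.morphologyEx(m,cv2.MORPH_CLOSE,np.ones((9,9),np.uint8))
    return big(m,box)
def tube(im,box=(265,140,400,260)):
    m=tubepx(im,box); c=max(cv2.findContours(m,0,2)[0],key=cv2.contourArea); r=cv2.minAreaRect(c); b=cv2.boxPoints(r)
    L=[np.linalg.norm(b[i]-b[(i+1)%4]) for i in range(4)]
    i=0 if L[0]<L[1] else 1
    e=np.array([(b[i]+b[(i+1)%4])/2,(b[(i+2)%4]+b[(i+3)%4])/2]); e=e[np.argsort(-e[:,1])]  # near first
    # near end: silhouette at mid height, far end: top edge
    N=cast("top",e[0],38)[0]; F=cast("top",e[1],60)[0]
    d=F-N; C=(N+F)/2; yaw=np.arctan2(d[1],d[0])
    c_,s_=np.cos(YAW),np.sin(YAW); q=C[:2]-ST
    print("rect",r,"N",N.round(1),"F",F.round(1),"len",np.linalg.norm(d[:2]).round(1),"yaw",yaw.round(4),"in station",(c_*q[0]+s_*q[1]).round(1),(-s_*q[0]+c_*q[1]).round(1))
    return C,yaw,m
E
python3 - <<'E'
from h import *
im=cv2.imread("pics/top0.png"); C,y,m=tube(im); print(C)
# width check
pts=np.argwhere(m)[:,::-1]
for r in (180,215):
    xs=pts[pts[:,1]==r][:,0]; a=cast("top",[(xs.min()-.5,r),(xs.max()+.5,r)],38); print(a.round(1).tolist())
# side view: predicted axis ends
d=np.array([np.cos(y),np.sin(y)])
c3=np.array([C[0],C[1],38]); P=[c3+np.r_[s*112*d,0] for s in(-1,0,1)]
print(proj("side",P),proj("top",P))
s=cv2.imread("pics/side0.png")
for p in proj("side",P): cv2.circle(s,tuple(int(v) for v in p.round()),2,(0,0,255),-1)
for p in proj("side",[[*(ST+k*170*np.array([np.cos(YAW),np.sin(YAW)])),1] for k in(-1,0,1)]): cv2.circle(s,tuple(int(v) for v in p.round()),2,(0,255,0),-1)
cv2.imwrite("pics/side_chk.png",cv2.resize(s[90:290,190:400],None,fx=3,fy=3))
E
```

```text
rect ((293.7065124511719, 196.505126953125), (78.28363800048828, 26.522960662841797), 83.2901611328125) N [449.5  12.5  38. ] F [670.   33.6  60. ] len 221.5 yaw 0.0956 in station 13.0 179.1
[559.76664459  23.05104572  49.        ]
[[610.2, 65.4, 38.0], [608.5, -9.3, 38.0]]
[[508.5, 55.9, 38.0], [506.9, -20.8, 38.0]]
[[321.74289865 208.19794865]
 [281.03389596 195.91192229]
 [242.18202981 184.18638199]] [[298.33254717 235.81435875]
 [293.63856313 196.97895019]
 [289.05200181 159.03229723]]
```

View pics/side_chk.png

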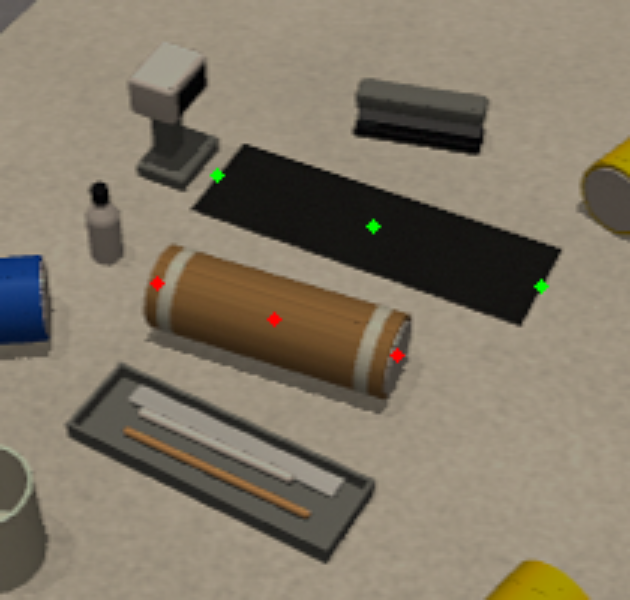

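The tube is at about (560, 23) with yaw 0.096. Its measured width of 75–77 mm and length of 221 mm fit the given sizes, and the side view agrees. It has to roll about 179 mm towards -y. I start by turning the tool so the jaws lie along the tube.

```bash
python3 -m crank '[{"travel":[0,0,0],"turn":-1},{"travel":[0,0,0],"turn":-1},{"travel":[0,0,0],"turn":-1},{"travel":[0,0,0],"turn":-1},{"travel":[0,0,0],"turn":-1},{"travel":[0,0,0],"turn":-1},{"travel":[0,0,0],"turn":-1},{"travel":[0,0,0],"turn":-1},{"travel":[0,0,0],"turn":-1},{"travel":[0,0,0],"turn":-1},{"travel":[0,0,0],"turn":-1},{"travel":[0,0,0],"turn":-1},{"travel":[0,0,0],"turn":-1}]' 1
cat >> h.py <<'E'
def tool(target=None,yaw=None):
    from workcell import ctrl
    o=ctrl.get_obs(); R=cv2.Rodrigues(np.array(o["orientation"]))[0]; p=o["ee_pos"]
    y=np.arctan2(R[1,0],R[0,0])
    print("t",round(o["t"],2),"p",p.round(1),"yaw",y.round(3),"z",R[:,2].round(3),"F",o["ft_force"].round(2),"w",round(o["width"],1),"q",o["qpos"].round(2))
    if target is not None: print("shift tool units",(R.T@(np.array(target)-p)/50).round(3))
    if yaw is not None: print("turn units",(-(yaw-y)/0.1).round(2))
E
python3 -c "
from h import *
tool([560,60,160],1.667)"
```

```text
t: 1.4
ee_pos: [216.2, -581.5, 232.7]
orientation: [-2.056, -2.36, -0.011]
ft_force: [-0.6, 0.1, -0.3]
width: 88.0
t 1.4 p [ 216.2 -581.5  232.7] yaw 1.708 z [-0.005  0.013 -1.   ] F [-0.61  0.1  -0.3 ] w 88.0 q [-1.23  0.43  1.64 -0.    1.09 -1.37]
shift tool units [11.745  8.574  1.589]
turn units 0.41
```

```bash
python3 -m crank '[{"travel":[0.7,0.5,0],"turn":0.1},{"travel":[0.7,0.5,0],"turn":0.1},{"travel":[0.7,0.5,0],"turn":0.1},{"travel":[0.7,0.5,0],"turn":0.1},{"travel":[0.7,0.5,0],"turn":0},{"travel":[0.7,0.5,0],"turn":0},{"travel":[0.7,0.5,0],"turn":0},{"travel":[0.7,0.5,0],"turn":0},{"travel":[0.7,0.5,0],"turn":0},{"travel":[0.7,0.5,0],"turn":0},{"travel":[0.7,0.5,0],"turn":0},{"travel":[0.7,0.5,0],"turn":0},{"travel":[0.7,0.5,0],"turn":0},{"travel":[0.7,0.5,0],"turn":0}]'
python3 -c "
from h import *
tool([560,60,160],1.667)"
```

```text
t: 2.8
ee_pos: [519.1, -40.7, 235.0]
orientation: [-2.109, -2.308, -0.009]
ft_force: [0.8, -0.3, -0.1]
width: 87.9
t 2.8 p [519.1 -40.7 235. ] yaw 1.661 z [-0.007  0.014 -1.   ] F [ 0.82 -0.3  -0.13] w 87.9 q [-0.11  0.28  1.86  0.02  1.01 -0.21]
shift tool units [1.909 1.005 1.522]
turn units -0.06
```

```bash
python3 -m crank '[{"travel":[0.5,0.25,0],"turn":0},{"travel":[0.5,0.25,0.2],"turn":0},{"travel":[0.5,0.25,0.5],"turn":0},{"travel":[0.2,0.15,0.5],"turn":0},{"travel":[0.05,0.05,0.5],"turn":0},{"travel":[0,0,0.3],"turn":0},{"travel":[0,0,0],"turn":0}]'
python3 -c "
from h import *
tool([557,53,105],1.667)"
```

```text
t: 3.5
ee_pos: [561.4, 63.0, 131.9]
orientation: [-2.1, -2.317, -0.011]
ft_force: [-0.5, -0.1, -0.1]
width: 88.0
t 3.5 p [561.4  63.  131.9] yaw 1.669 z [-0.006  0.015 -1.   ] F [-0.47 -0.14 -0.07] w 88.0 q [ 0.08  0.49  1.83  0.02  0.83 -0.03]
shift tool units [-0.198 -0.106  0.535]
turn units 0.02
```

```bash
python3 -m crank '[{"travel":[-0.2,-0.08,0.3],"turn":0},{"travel":[-0.05,0,0.25],"turn":0},{"travel":[-0.02,0,0.1],"turn":0},{"travel":[0,0,0.04],"turn":0}]'
python3 -c "
from h import *
tool([557,48,92],1.667)"
```

```text
t: 3.9
ee_pos: [559.7, 49.3, 97.5]
orientation: [-2.101, -2.318, -0.013]
ft_force: [-0.3, 0.1, 0.1]
width: 87.6
t 3.9 p [559.7  49.3  97.5] yaw 1.669 z [-0.004  0.015 -1.   ] F [-0.31  0.15  0.1 ] w 87.6 q [ 0.06  0.54  1.85  0.02  0.76 -0.06]
shift tool units [-0.023 -0.056  0.111]
turn units 0.02
```

Next, a short, slow first stroke, descending onto the top's rear shoulder and then dragging forward.

```bash
python3 -m crank '[{"travel":[0,0,0.08],"turn":0},{"travel":[0,0,0.06],"turn":0}]'
python3 -m crank '[{"travel":[-0.06,0,0.02],"turn":0},{"travel":[-0.08,0,0.0],"turn":0}]'
python3 -c "
from h import *
tool()"
```

```text
t: 4.1
ee_pos: [560.7, 49.6, 91.3]
orientation: [-2.102, -2.318, -0.015]
ft_force: [-0.9, -0.1, 1.0]
width: 88.1
t: 4.3
ee_pos: [561.6, 42.9, 90.4]
orientation: [-2.102, -2.319, -0.016]
ft_force: [-1.3, 0.5, 3.5]
width: 87.9
t 4.3 p [561.6  42.9  90.4] yaw 1.669 z [-0.002  0.015 -1.   ] F [-1.33  0.54  3.5 ] w 87.9 q [ 0.05  0.55  1.85  0.02  0.74 -0.07]
```

```bash
python3 -m crank '[{"travel":[-0.1,0,0],"turn":0},{"travel":[-0.1,0,0],"turn":0},{"travel":[-0.1,0,0],"turn":0},{"travel":[-0.1,0,0],"turn":0}]'
python3 - <<'E'
from h import *
tool(); im=imaging.get_image("top"); cv2.imwrite("pics/top1.png",im); s=imaging.get_image("side"); cv2.imwrite("pics/side1.png",s)
tool()
a=np.hstack([im[110:290,200:420],s[100:280,180:400]]); cv2.imwrite("pics/c1.png",cv2.resize(a,None,fx=1.8,fy=1.8))
E
```

```text
t: 4.7
ee_pos: [563.6, 21.8, 93.0]
orientation: [-2.101, -2.319, -0.017]
ft_force: [-1.5, 0.9, 4.1]
width: 88.3
t 4.7 p [563.6  21.8  93. ] yaw 1.669 z [-0.002  0.016 -1.   ] F [-1.46  0.93  4.08] w 88.3 q [ 0.01  0.54  1.85  0.02  0.75 -0.11]
t 4.8 p [563.6  21.5  92.9] yaw 1.669 z [-0.002  0.016 -1.   ] F [-2.4   0.43  5.86] w 87.9 q [ 0.01  0.54  1.85  0.02  0.75 -0.11]
```

View pics/c1.png

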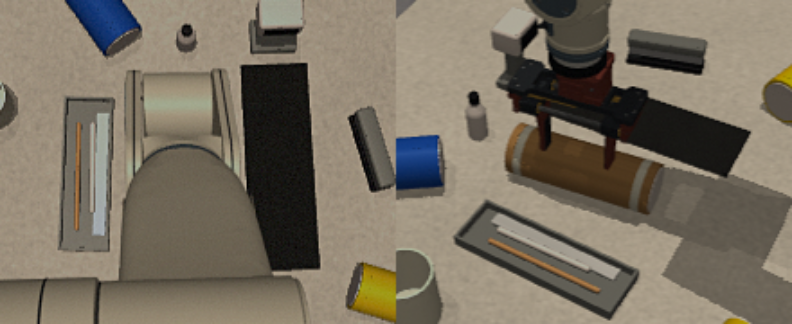

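```bash
cat >> h.py <<'E'
def side_tube(im,yaw=0.096,box=(190,120,400,260),dbg=None):
    h=cv2.cvtColor(im,cv2.COLOR_BGR2HSV)
    m=((h[...,0]>5)&(h[...,0]<20)&(h[...,1]>105)&(h[...,2]>25)).astype(np.uint8)
    m=cv2.morphologyEx(m,cv2.MORPH_CLOSE,np.ones((13,13),np.uint8)); m=cv2.morphologyEx(m,cv2.MORPH_OPEN,np.ones((5,5),np.uint8)); m=big(m,box)
    ys,xs=np.nonzero(m); u0,u1=xs.min(),xs.max()
    us=np.arange(u0+12,u1-22); vs=np.array([ys[xs==u].max()+.5 for u in us])
    k=np.ones(len(us),bool)
    for _ in range(6):
        a=np.polyfit(us[k],vs[k],1); r=vs-np.polyval(a,us); k=abs(r)<max(1.0,1.5*np.median(abs(r[k])))
    K,R,t=cam("side"); C=-R.T@t
    E=[(u,np.polyval(a,u)) for u in (us[0],us[-1])]
    G=cast("side",E,38)
    n=np.array([-np.sin(yaw),np.cos(yaw),0]); out=[]
    for g in G:
        d=g-C; el=np.arctan2(-d[2],abs(d@n)); out.append(g-n*38/np.sin(el))
    out=np.array(out); D=out[1]-out[0]; D*=np.sign(D[0]); th=np.arctan2(D[1],D[0])
    y560=out[0,1]+(560-out[0,0])*np.tan(th)
    print("side: n",k.sum(),"u",u0,u1,"pts",out[:,:2].round(1).tolist(),"yaw",th.round(3),"y@560",y560.round(1),"matline y@560",(ST[1]+(560-ST[0])*YAW).round(1))
    # near end of the brown (image right) along axis
    if dbg:
        im=im.copy()
        for e in E: cv2.circle(im,tuple(int(round(v)) for v in e),2,(0,0,255),-1)
        im[m>0]=im[m>0]//2+np.array([0,100,0],np.uint8); cv2.imwrite(dbg,cv2.resize(im[90:290,180:410],None,fx=2.5,fy=2.5))
E
python3 - <<'E'
from h import *
side_tube(cv2.imread("pics/side0.png"),dbg="pics/d0.png")
side_tube(cv2.imread("pics/side1.png"),dbg="pics/d1.png")
a=np.hstack([cv2.imread("pics/d0.png"),cv2.imread("pics/d1.png")]); cv2.imwrite("pics/d01.png",cv2.resize(a,None,fx=.69,fy=.69))
E
```

```text
side: n 50 u 239 323 pts [[623.2, 28.8], [488.5, 16.2]] yaw 0.094 y@560 22.9 matline y@560 -156.0
side: n 50 u 241 325 pts [[624.8, 15.5], [489.5, 2.7]] yaw 0.094 y@560 9.4 matline y@560 -156.0
```

View pics/d01.png

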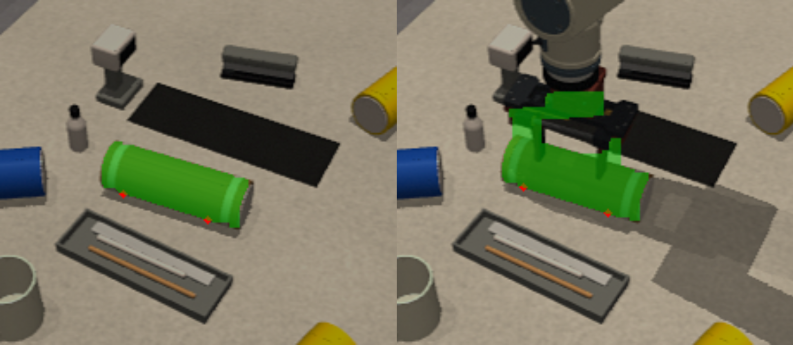

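```bash
python3 -m crank '[{"travel":[-0.12,0,0],"turn":0},{"travel":[-0.14,0,0],"turn":0},{"travel":[-0.14,0,0],"turn":0},{"travel":[-0.14,0,0],"turn":0},{"travel":[-0.14,0,0],"turn":0}]'
python3 - <<'E'
from h import *
tool(); s=imaging.get_image("side"); cv2.imwrite("pics/side2.png",s); side_tube(s,dbg="pics/d2.png")
E
```

```text
t: 5.3
ee_pos: [567.0, -14.3, 93.2]
orientation: [-2.101, -2.319, -0.017]
ft_force: [-2.4, -0.6, 5.1]
width: 88.1
t 5.3 p [567.  -14.3  93.2] yaw 1.669 z [-0.002  0.016 -1.   ] F [-2.36 -0.58  5.09] w 88.1 q [-0.05  0.55  1.84  0.02  0.75 -0.17]
side: n 49 u 244 327 pts [[625.8, -2.2], [492.2, -14.6]] yaw 0.092 y@560 -8.3 matline y@560 -156.0
```

```bash
python3 -m crank '[{"travel":[-0.12,0,0],"turn":0},{"travel":[-0.14,0,0.01],"turn":0},{"travel":[-0.14,0,0.02],"turn":0},{"travel":[-0.12,0,0.02],"turn":0},{"travel":[-0.08,0,0],"turn":0},{"travel":[-0.06,0,-0.3],"turn":0},{"travel":[0.1,0,-0.3],"turn":0}]'
python3 - <<'E'
from h import *
tool(); s=imaging.get_image("side"); cv2.imwrite("pics/side3.png",s); side_tube(s,dbg="pics/d3.png")
E
```

```text
t: 6.05
ee_pos: [569.5, -47.6, 121.0]
orientation: [-2.103, -2.316, -0.014]
ft_force: [0.7, 0.1, 0.3]
width: 87.8
t 6.05 p [569.5 -47.6 121. ] yaw 1.667 z [-0.004  0.015 -1.   ] F [0.66 0.1  0.3 ] w 87.8 q [-0.11  0.51  1.82  0.02  0.82 -0.22]
side: n 49 u 247 330 pts [[628.1, -22.4], [493.4, -34.7]] yaw 0.091 y@560 -28.6 matline y@560 -156.0
```

```bash
python3 -m crank '[{"travel":[0.3,-0.1,0],"turn":0},{"travel":[0.3,-0.1,0],"turn":0},{"travel":[0,0,0],"turn":0},{"travel":[0,0,0],"turn":0},{"travel":[0,0,0],"turn":0}]'
python3 - <<'E'
from h import *
tool(); s=imaging.get_image("side"); cv2.imwrite("pics/side4.png",s); side_tube(s,dbg="pics/d4.png")
s=imaging.get_image("side");  side_tube(s,dbg="pics/d4.png");tool()
E
```

```text
t: 6.6
ee_pos: [556.7, -13.0, 125.5]
orientation: [-2.101, -2.323, -0.02]
ft_force: [0.4, 0.1, 0.2]
width: 87.6
t 6.6 p [556.7 -13.  125.5] yaw 1.671 z [ 0.002  0.015 -1.   ] F [0.42 0.1  0.19] w 87.6 q [-0.05  0.48  1.86  0.02  0.8  -0.17]
side: n 49 u 247 330 pts [[628.2, -22.5], [493.5, -35.0]] yaw 0.092 y@560 -28.8 matline y@560 -156.0
side: n 49 u 247 330 pts [[628.2, -22.5], [493.4, -34.8]] yaw 0.091 y@560 -28.8 matline y@560 -156.0
t 6.7 p [556.9 -13.4 125.5] yaw 1.67 z [ 0.002  0.016 -1.   ] F [ 0.09 -0.29  0.83] w 87.9 q [-0.05  0.48  1.86  0.02  0.8  -0.17]
```

View pics/d4.png

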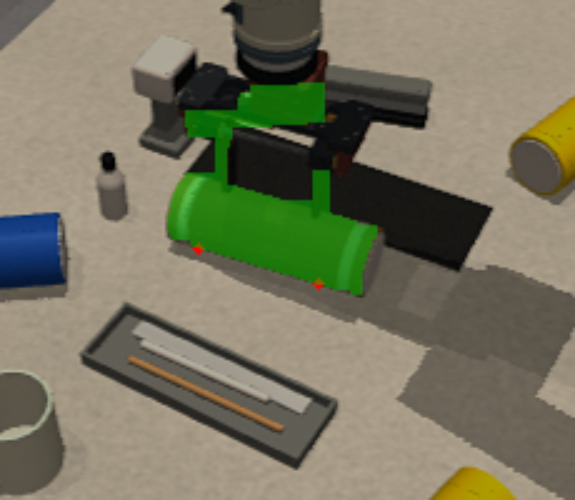

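```bash
python3 -m crank '[{"travel":[0.24,0.05,0.1],"turn":0},{"travel":[0,0,0.3],"turn":0},{"travel":[0,0,0.15],"turn":0},{"travel":[0,0,0.06],"turn":0}]'
python3 -c "
from h import *
tool([560,-1,90])"
```

```text
t: 7.1
ee_pos: [559.3, 0.5, 93.6]
orientation: [-2.105, -2.321, -0.021]
ft_force: [-0.4, -0.7, 0.8]
width: 87.8
t 7.1 p [5.593e+02 5.000e-01 9.360e+01] yaw 1.668 z [ 0.003  0.016 -1.   ] F [-0.38 -0.66  0.76] w 87.8 q [-0.03  0.54  1.86  0.02  0.74 -0.14]
shift tool units [-0.033  0.011  0.072]
```

```bash
python3 -m crank '[{"travel":[0,0,0.06],"turn":0},{"travel":[-0.06,0,0.02],"turn":0},{"travel":[-0.1,0,0],"turn":0},{"travel":[-0.12,0,0],"turn":0},{"travel":[-0.14,0,0],"turn":0},{"travel":[-0.14,0,0],"turn":0},{"travel":[-0.14,0,0],"turn":0},{"travel":[-0.14,0,0],"turn":0}]'
python3 - <<'E'
from h import *
tool(); s=imaging.get_image("side"); cv2.imwrite("pics/side5.png",s); side_tube(s,dbg="pics/d5.png")
E
```

```text
t: 7.9
ee_pos: [563.5, -43.2, 93.7]
orientation: [-2.105, -2.319, -0.022]
ft_force: [-0.7, 0.9, 0.5]
width: 88.0
t 7.9 p [563.5 -43.2  93.7] yaw 1.667 z [ 0.002  0.017 -1.   ] F [-0.72  0.95  0.51] w 88.0 q [-0.11  0.54  1.85  0.03  0.75 -0.22]
side: n 47 u 251 332 pts [[627.8, -43.8], [497.9, -56.3]] yaw 0.096 y@560 -50.3 matline y@560 -156.0
```

```bash
python3 -m crank '[{"travel":[-0.12,0,0.01],"turn":0},{"travel":[-0.14,0,0.01],"turn":0},{"travel":[-0.14,0,0],"turn":0},{"travel":[-0.14,0,0.01],"turn":0},{"travel":[-0.14,0,0.01],"turn":0},{"travel":[-0.14,0,0.02],"turn":0},{"travel":[-0.1,0,0.02],"turn":0},{"travel":[-0.06,0,-0.3],"turn":0},{"travel":[0.1,0,-0.3],"turn":0},{"travel":[0.3,-0.1,0],"turn":0},{"travel":[0.3,-0.1,0],"turn":0},{"travel":[0.2,0,0],"turn":0},{"travel":[0,0,0],"turn":0}]'
python3 - <<'E'
from h import *
tool(); s=imaging.get_image("side"); cv2.imwrite("pics/side6.png",s); side_tube(s,dbg="pics/d6.png");s=imaging.get_image("side");side_tube(s,dbg="pics/d6.png");tool()
E
```

```text
t: 9.25
ee_pos: [552.8, -50.9, 122.3]
orientation: [-2.106, -2.318, -0.021]
ft_force: [0.1, 0.5, 0.3]
width: 87.7
t 9.25 p [552.8 -50.9 122.3] yaw 1.667 z [ 0.002  0.016 -1.   ] F [0.13 0.45 0.3 ] w 87.7 q [-0.12  0.49  1.86  0.02  0.79 -0.23]
side: n 47 u 255 336 pts [[632.2, -74.2], [500.7, -86.8]] yaw 0.095 y@560 -81.1 matline y@560 -156.0
side: n 47 u 255 336 pts [[632.2, -74.2], [500.7, -86.8]] yaw 0.095 y@560 -81.1 matline y@560 -156.0
t 9.35 p [553.2 -52.  122.3] yaw 1.666 z [ 0.002  0.016 -1.   ] F [-0.19  0.17 -0.27] w 87.9 q [-0.12  0.49  1.86  0.02  0.79 -0.23]
```

View pics/d6.png

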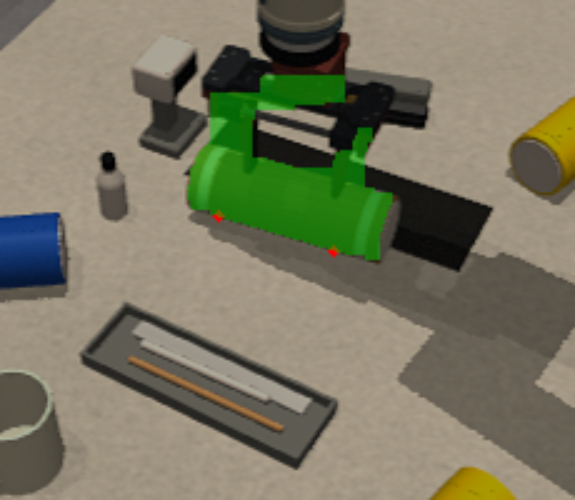

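```bash
python3 -m crank '[{"travel":[0,0.15,0.2],"turn":0},{"travel":[0,0,0.25],"turn":0},{"travel":[0,0,0.12],"turn":0},{"travel":[0,0,0.06],"turn":0}]'
python3 -c "
from h import *
tool([562,-54,90])"
```

```text
t: 9.75
ee_pos: [562.0, -51.3, 87.4]
orientation: [-2.108, -2.318, -0.021]
ft_force: [0.3, 0.5, 1.7]
width: 88.1
t 9.75 p [562.  -51.3  87.4] yaw 1.666 z [ 0.002  0.016 -1.   ] F [0.28 0.51 1.7 ] w 88.1 q [-0.12  0.55  1.85  0.02  0.74 -0.23]
shift tool units [-0.053 -0.005 -0.053]
```

```bash
python3 -m crank '[{"travel":[-0.06,0,-0.02],"turn":0},{"travel":[-0.1,0,-0.01],"turn":0},{"travel":[-0.12,0,0],"turn":0},{"travel":[-0.14,0,0],"turn":0},{"travel":[-0.14,0,0],"turn":0},{"travel":[-0.14,0,0.01],"turn":0},{"travel":[-0.14,0,0.01],"turn":0}]'
python3 - <<'E'
from h import *
tool(); s=imaging.get_image("side"); cv2.imwrite("pics/side7.png",s); side_tube(s,dbg="pics/d7.png")
E
```

```text
t: 10.45
ee_pos: [566.2, -95.7, 93.2]
orientation: [-2.108, -2.316, -0.022]
ft_force: [-1.9, -0.1, 4.9]
width: 87.8
t 10.45 p [566.2 -95.7  93.2] yaw 1.665 z [ 0.002  0.017 -1.   ] F [-1.93 -0.06  4.9 ] w 87.8 q [-0.2   0.56  1.83  0.02  0.76 -0.31]
side: n 46 u 258 338 pts [[635.2, -96.9], [505.3, -109.3]] yaw 0.095 y@560 -104.1 matline y@560 -156.0
```

```bash
python3 -m crank '[{"travel":[-0.12,0,0.01],"turn":0},{"travel":[-0.14,0,0],"turn":0},{"travel":[-0.14,0,0.01],"turn":0},{"travel":[-0.14,0,0.01],"turn":0},{"travel":[-0.14,0,0.01],"turn":0},{"travel":[-0.1,0,0.01],"turn":0},{"travel":[-0.06,0,-0.3],"turn":0},{"travel":[0.1,0,-0.3],"turn":0},{"travel":[0.3,-0.1,0],"turn":0},{"travel":[0.3,-0.1,0],"turn":0},{"travel":[0,0,0],"turn":0},{"travel":[0,0,0],"turn":0}]'
python3 - <<'E'
from h import *
tool(); s=imaging.get_image("side"); cv2.imwrite("pics/side8.png",s); side_tube(s,dbg="pics/d8.png");s=imaging.get_image("side");side_tube(s,dbg="pics/d8.png");tool()
im=imaging.get_image("top"); cv2.imwrite("pics/top8.png",im)
E
```

```text
t: 11.7
ee_pos: [555.1, -107.7, 123.0]
orientation: [-2.11, -2.315, -0.021]
ft_force: [-0.4, 0.2, 0.0]
width: 87.7
t 11.7 p [ 555.1 -107.7  123. ] yaw 1.663 z [ 0.002  0.016 -1.   ] F [-0.35  0.19  0.04] w 87.7 q [-0.22  0.5   1.84  0.02  0.81 -0.33]
side: n 45 u 262 341 pts [[636.2, -122.2], [508.2, -134.7]] yaw 0.097 y@560 -129.6 matline y@560 -156.0
side: n 45 u 262 341 pts [[636.2, -122.2], [508.2, -134.7]] yaw 0.097 y@560 -129.6 matline y@560 -156.0
t 11.8 p [ 555.3 -108.2  122.9] yaw 1.662 z [ 0.002  0.016 -1.   ] F [0.71 0.04 0.15] w 87.9 q [-0.22  0.5   1.84  0.02  0.81 -0.33]
```

View pics/d8.png

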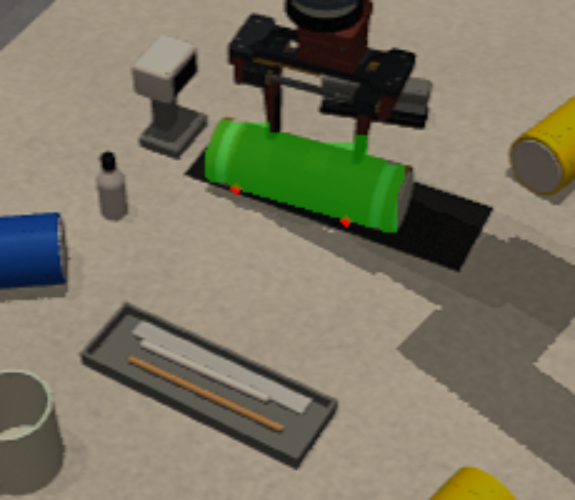

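```bash
python3 -m crank '[{"travel":[0.02,0.15,0.2],"turn":0},{"travel":[0,0,0.22],"turn":0},{"travel":[0,0,0.08],"turn":0},{"travel":[0,0,0.06],"turn":0}]'
python3 - <<'E'
from h import *
tool(); s=imaging.get_image("side"); side_tube(s)
E
```

```text
t: 12.25
ee_pos: [564.2, -106.9, 91.9]
orientation: [-2.113, -2.313, -0.021]
ft_force: [0.6, 0.6, 0.4]
width: 88.0
t 12.25 p [ 564.2 -106.9   91.9] yaw 1.661 z [ 0.002  0.016 -1.   ] F [0.6  0.64 0.4 ] w 88.0 q [-0.22  0.56  1.83  0.02  0.76 -0.32]
side: n 45 u 262 341 pts [[636.2, -122.2], [508.2, -134.7]] yaw 0.097 y@560 -129.6 matline y@560 -156.0
```

```bash
python3 -m crank '[{"travel":[-0.05,0,0.03],"turn":0},{"travel":[-0.1,0,0.01],"turn":0},{"travel":[-0.12,0,0],"turn":0},{"travel":[-0.12,0,0.01],"turn":0},{"travel":[-0.12,0,0.01],"turn":0},{"travel":[-0.1,0,0.01],"turn":0}]'
python3 - <<'E'
from h import *
tool(); s=imaging.get_image("side"); side_tube(s)
E
```

```text
t: 12.9
ee_pos: [566.7, -138.2, 93.3]
orientation: [-2.112, -2.312, -0.021]
ft_force: [-1.8, 0.1, 3.7]
width: 87.5
t 12.9 p [ 566.7 -138.2   93.3] yaw 1.661 z [ 0.002  0.017 -1.   ] F [-1.8   0.15  3.74] w 87.5 q [-0.27  0.57  1.81  0.02  0.77 -0.38]
side: n 45 u 264 343 pts [[638.2, -137.9], [509.2, -149.9]] yaw 0.093 y@560 -145.1 matline y@560 -156.0
```

```bash
python3 -m crank '[{"travel":[-0.1,0,0],"turn":0},{"travel":[-0.1,0,0.01],"turn":0},{"travel":[-0.1,0,0.01],"turn":0},{"travel":[-0.08,0,0.01],"turn":0},{"travel":[-0.04,0,0.0],"turn":0}]'
python3 - <<'E'
from h import *
tool(); s=imaging.get_image("side"); side_tube(s,dbg="pics/d9.png")
E
```

```text
t: 13.45
ee_pos: [569.3, -162.8, 93.4]
orientation: [-2.114, -2.313, -0.021]
ft_force: [-0.9, -1.0, 3.5]
width: 87.7
t 13.45 p [ 569.3 -162.8   93.4] yaw 1.661 z [ 0.003  0.015 -1.   ] F [-0.88 -0.97  3.49] w 87.7 q [-0.31  0.57  1.79  0.02  0.78 -0.41]
side: n 44 u 266 344 pts [[638.2, -150.0], [511.8, -162.2]] yaw 0.096 y@560 -157.5 matline y@560 -156.0
```

```bash
python3 -m crank '[{"travel":[0,0,-0.15],"turn":0},{"travel":[0,0,-0.4],"turn":0},{"travel":[0,0,-0.8],"turn":0},{"travel":[0,0,-0.8],"turn":0},{"travel":[0,0,-0.4],"turn":0},{"travel":[-0.7,-0.5,0],"turn":0},{"travel":[-0.8,-0.4,0],"turn":0},{"travel":[-0.8,-0.4,0],"turn":0},{"travel":[-0.8,-0.4,0],"turn":0},{"travel":[-0.8,-0.4,0],"turn":0},{"travel":[-0.8,-0.4,0],"turn":0},{"travel":[-0.8,-0.4,0],"turn":0},{"travel":[-0.7,-0.4,0],"turn":0},{"travel":[-0.4,-0.2,0],"turn":0},{"travel":[0,0,0],"turn":0},{"travel":[0,0,0],"turn":0}]'
python3 - <<'E'
from h import *
tool(); s=imaging.get_image("side"); side_tube(s,dbg="pics/d10.png")
im=imaging.get_image("top"); cv2.imwrite("pics/top10.png",im); cv2.imwrite("pics/side10.png",s); C,y,m=tube(im,(300,130,420,270)); print(C)
d=np.array([np.cos(y),np.sin(y)]); c3=np.array([C[0],C[1],39])
for p in proj("top",[c3+np.r_[k*112*d,0] for k in(-1,0,1)]): cv2.circle(im,tuple(int(v) for v in p.round()),1,(0,0,255),-1)
for p in proj("top",[[*(ST+k*170*np.array([np.cos(YAW),np.sin(YAW)])),1] for k in(-1,0,1)]): cv2.circle(im,tuple(int(v) for v in p.round()),1,(0,255,0),-1)
a=np.hstack([im[100:290,220:440],s[90:280,190:410]]); cv2.imwrite("pics/c10.png",cv2.resize(a,None,fx=1.8,fy=1.8))
E
```

```text
t: 15.1
ee_pos: [421.3, -521.8, 224.0]
orientation: [-2.113, -2.323, -0.024]
ft_force: [0.3, 0.1, 0.9]
width: 87.8
t 15.1 p [ 421.3 -521.8  224. ] yaw 1.665 z [ 0.009  0.012 -1.   ] F [0.32 0.13 0.89] w 87.8 q [-0.92  0.51  1.53  0.02  1.11 -1.02]
side: n 44 u 266 344 pts [[638.2, -150.0], [511.8, -162.2]] yaw 0.096 y@560 -157.5 matline y@560 -156.0
rect ((356.5000305175781, 189.0), (79.33738708496094, 26.728639602661133), 81.8698959350586) N [ 466.  -168.4   38. ] F [ 689.1 -142.8   60. ] len 224.5 yaw 0.114 in station 27.8 0.2
[ 577.53889837 -155.57745487   49.        ]
```

View pics/c10.png

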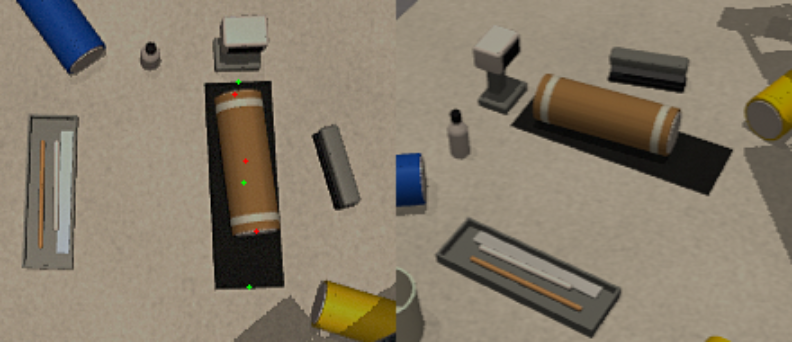

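Both views put the tube at about x = +28 mm and y = 0 mm in the station frame, turned about 0.08–0.1 rad. It is at rest and its ends lie inside the mat. The arm is clear, so I hand the job in.

```bash
python3 - <<'E'
from h import *
a=cv2.imread("pics/top0.png").astype(int); b=cv2.imread("pics/top10.png").astype(int)
for n,(x0,y0,x1,y1) in dict(mug=(160,145,212,188),stapler=(390,165,422,220),glue=(295,118,312,142)).items(): print(n,abs(a-b)[y0:y1,x0:x1].mean().round(2))
from workcell import workorder; print(workorder.close_job())
E
```

```text
mug 2.05
stapler 2.26
glue 2.25
the job is handed in; nothing more can be done
None
```

The cardboard tube now lies at rest along the mat, and I handed the job in at about 15 s of the 54 s allowed. No verdict comes back, so the result below is from my own measurements.

**What I did:** I rolled the tube about 180 mm onto the mat in four strokes with the open fingertips on its top. The forces I read were 6 N or less, and the grasp point stayed about 89 to 95 mm above the desk in the poses I read.

**Last checks:**

| Check | Measured | Limit |
|---|---|---|
| Offset across the mat | about 0 mm (top view) | ±14 mm |
| Offset along the mat | +28 mm | ±60 mm |
| Angle to the mat | 0.08 rad (side view), 0.10 rad (top view) | 0.27 rad |

- **Agreement:** the two views differ slightly on the angle, but their positions across the mat agree within about 1 mm.
- **At rest:** the side view gave the same tube position before and after the arm was lifted and withdrawn. Both of the tube's ends are inside the mat.
- **Other objects:** comparing the first and last top pictures showed only noise-level differences at the mug, stapler and glue bottle. The arm was clear of everything at the end.

No check failed.

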